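# Rack the stain jars and pin the gate

## Robot

A 7-joint arm with a two-finger parallel gripper is mounted at the origin on the work surface. World frame = base frame: x ahead of the robot, y to its left, z up, the work surface at z = 0. Lengths are in m, angles in rad, forces in N, time in s.
With the tool pointing down it reaches from about 0.425 to 1.025 m from the base axis. Payload 9.4 kg.
Tool frame: the origin (TCP) lies on the centre line of the jaws, within the pads' length; the fingertips stand 14 mm ahead of it and the grasp point (between the pads) lies 5 mm behind it (bot.tips_ahead is the distance from the TCP to the fingertips, in m); z points along the fingers, y is the line along which they close (so a half turn about z gives the same grasp; the last joint's range is limited). The gripper opens to 93 mm and grips with 3 to 60 N. Pads are 15 mm wide; open, the fingers measure 128 mm over their backs; the gripper's body (75 mm by 188 mm) begins 65 mm behind the grasp point.
Start: joints at [1.118, 0.599, -0.003, 1.599, 0.002, 0.943, -0.08], TCP at [0.266, -0.674, 0.233] pointing down, gripper open.
Joint ranges: [-2.57, 2.57], [-0.35, 1.97], [-1.29, 1.29], [0.11, 2.56], [-1.05, 4.19], [0.11, 1.86], [-2.63, 2.63]. Speed limits (rad/s): [2.22, 2.22, 3.01, 3.01, 3.14, 3.14, 3.14].

## Interface

Orientations are given as a rotation vector (axis times angle).
In Python, from plant import bot gives the robot as it stands. Calls block until the motion is done:
- bot.move_ptp(position, orientation): joint-space move of the TCP to a pose.
- bot.movel(position, attitude=None, feed=0.15, until_force=None): straight line of the TCP; attitude=None keeps the orientation; feed is the mean speed in m/s. With until_force (N) it stops when the force on the tool has changed by that much, and returns True; else False.
- bot.movej(angles): joint-space move.
- bot.command_gripper(opening, squeeze=None): finger opening in m; squeeze is the grip in N (None keeps the last); returns when the fingers have stopped.
- bot.dwell(seconds).
- bot.ik(position, orientation): joint angles nearest the present ones, or None.
- bot.observe(): the state.
- bot.get_image(name): name is "side" or "top" or "wrist"; returns a dict with "pixels" (420x560x3 uint8, red, green, blue), "range_z" (420x560 float32, m along the optical axis (not along the pixel's ray), 0 where there is no reading), "intrinsics" (3x3 intrinsics, pixels), "k1" (the pictures are not rectified: a ray, as slopes to the right and down, at radius r is drawn at 1 + k1 r^2 times it, then the intrinsics apply), "xyz" and "attitude" of the camera in the world. Camera axes: x right, y up, looking along -z (the intrinsics and any distortion apply to the point x, -y, -z); pixel columns grow to the right and rows downward; lengths in m; the calibration is good to about 2 mm. A picture is of the moment at which its call begins.
A pose or a line that the arm cannot do raises bot.Unreachable and nothing moves.
- bot.close_job(): hands the job in; it is judged then, once.
Trained networks look in a picture, given as the dict that the camera call returned (one of the last four; its "shot" number tells which), for a name from the list of things; names that differ only in an ending like _2 or _b are one class to them, and where a whole thing is asked for, a point or a joint stands for the part that bears it (a point fixed in the world has none). Each returns a list of dicts, best first, with "p" (0 to 1); they miss things now and then, are a little off and sometimes report something else, mostly with a low value. They report only what shows in the picture. A call takes as long as a camera call.
- bot.silhouettes(picture, label): "region" (420x560 bool, what is visible of it).
- bot.spot_point(picture, label): "at" ([x, y, z] in m, in world coordinates, good to about 4 mm: a listed point, or the origin of a listed thing).
The state is a dict: "time": time; "qpos": joint angles; "joint_vel": joint speeds; "effort": joint torques, N m; "tcp_pos": TCP position; "tool_rot": TCP orientation; "contact_force": force on the tool from outside, world axes, zero at the start; "ft_torque": the same for the moment, N m; "width": finger opening in m; "gripper_force": force on a finger pad.
Only numpy, scipy, OpenCV 4.12 (cv2) and the standard library are available. Lean on these libraries where they do the work, as an engineer would, in place of code of your own. Each camera call takes 0.05 s, during which the arm holds its last target. There are 200 camera calls.

## Task

Load all the stain jars standing about the bench into the jar rack: slide them one behind the other between its two rails until they stand in a closed-up row against the wooden end stop. Then swing the yellow gate fully shut across the mouth, pull the orange-handled locking pin out of the wooden block and put it down through the gate's eye and the bracket's eye below it, until its handle sits on the gate. Leave the screwdriver, the marker, the glue bottle and the wooden box as they are.

Things in the scene. Friction and masses are not known exactly. Their poses are not given: they have to be found in the camera images.
- rack: Jar rack, fixed. Origin: centre of the underside of its plywood base, 160 x 350 mm, 6 mm thick (jars stand on it). Lane along its y axis, mouth to -y, open from above: two steel rails, inner faces at x = -30.5 and 30.5 mm, 4 mm thick, tops 44 mm above the bench, y = -50 to 160 mm, with ends flaring out at the mouth to y = -77 mm. Apron before the mouth: y = -100 to -175 mm.
- end_stop (a point): Foot of the wooden end stop's face (rack x = 0, y = 160, z = 6 mm); the stop is 62 mm high. The lane takes four jars: in a closed-up row their centres lie 28, 84, 140 and 196 mm from this point along the lane, at rack y = 132, 76, 20 and -36 mm.
- gate (a joint): Yellow gate, rad: 0 = shut across the mouth (hard stop); 1.45 to 1.75 at the start; at 1.57 it points along the rack's -y; limit 2.1. Vertical hinge at rack x = -62, y = -86 mm (radius 7, top 70 mm above the bench). Bar 8 mm thick, 48 to 68 mm above the bench, along rack +x when shut, turning to -y as it opens. Light friction (0.03 N m) keeps it where it is left.
- gate_eye (a point): Centre of the eye at the gate's free end, 124 mm from the hinge axis, on its upper face (68 mm above the bench): vertical hole 14 mm wide through a plate 28 x 28 x 8 mm. It moves with the gate; shut, it is straight above the bracket's eye.
- bracket_eye (a point): Centre of the bracket's eye on the tab's upper face (36 mm above the bench): vertical hole 14 mm wide through a tab 28 x 28 x 8 mm on an upright plate, rack x = 62, y = -86 mm.
- block: Dark wooden bench block 160 x 44 x 86 mm (x, y, z), fixed, with three square pockets 22 x 22 mm, 80 mm deep, in a row along its x axis at x = -52, 0, +52 mm (any item may be in any pocket). Origin: centre of its underside.
- pin: Locking pin, 148 mm long, 0.09 kg, upright or leaning up to 8 degrees in a pocket of the block. Round-nosed steel shaft 9 mm diameter, 58 mm long, below an orange handle 16 mm diameter, 90 mm long, black band near its top. Origin: tip of the shaft; z towards the handle's top. Home, the handle's lower face (z = 58 mm) sits on the gate's eye and the tip is 10 mm above the bench.
- jar1: Red lid. Amber glass stain jar with paper label, upright on the bench at the start: cylinder 56 mm diameter up to 46 mm, lid 54 mm diameter above that, 62 mm high in all, about 0.2 kg. Origin: centre of its underside, z up. Absent in some runs.
- jar2: Blue lid. Amber glass stain jar with paper label, upright on the bench at the start: cylinder 56 mm diameter up to 46 mm, lid 54 mm diameter above that, 62 mm high in all, about 0.2 kg. Origin: centre of its underside, z up. Absent in some runs.
- jar3: White lid. Amber glass stain jar with paper label, upright on the bench at the start: cylinder 56 mm diameter up to 46 mm, lid 54 mm diameter above that, 62 mm high in all, about 0.2 kg. Origin: centre of its underside, z up. Absent in some runs.
- jar4: Black lid. Amber glass stain jar with paper label, upright on the bench at the start: cylinder 56 mm diameter up to 46 mm, lid 54 mm diameter above that, 62 mm high in all, about 0.2 kg. Origin: centre of its underside, z up. Absent in some runs.
- screwdriver: Bystander: blue-handled screwdriver, 146 mm long, in another pocket of the block; blade 10 mm, handle 22 mm diameter from 90 mm up. Origin: its tip, z to the handle.
- marker: Bystander: white marker with black cap, 18 mm diameter, 136 mm long, in another pocket of the block. Origin: its foot.
- glue: Bystander: white glue bottle, 48 mm diameter, 138 mm high. Origin: centre of its underside.
- keepsake: Bystander: dark wooden box with paper band, 75 x 75 x 52 mm. Origin: centre of its underside.

How it is judged:
By the outcome, as a careful person would: the job done as asked, in the order asked, and still so for the second after the job is handed in, with the robot touching nothing.
Of jar1, jar2, jar3, jar4 only 2 to 4 are there at a start; the rules pass over those that are not, and their reading is None.
At some moment in a run one of jar1, jar2, jar3, jar4 may be knocked a few centimetres aside while the robot is not near it.
It also fails if it takes over 210 s, if anything falls off the work surface, if the arm or the gripper's body presses on something with over 40 N, if the wrist force passes 120 N, or if a joint passes its speed limit or range.

## Working session

There is one attempt and no reset: what is moved stays moved. The work goes in short steps, each a Python script; the robot and the scene stay as the last script left them, time stands still between calls to the robot, and variables do not carry over. Pictures are saved under pics/ and viewed, at most 16 in all, crops included, and the job is handed in when it is done.

```bash
ls; mkdir -p pics; cat > h.py <<'E'
import numpy as np, cv2
from scipy.spatial.transform import Rotation as R
from plant import bot
def save(im,n): cv2.imwrite(f'pics/{n}.png',im['pixels'][:,:,::-1])
def cloud(im):
    K=np.array(im['intrinsics']);h,w=im['range_z'].shape
    u,v=np.meshgrid(np.arange(w),np.arange(h))
    xd=(u-K[0,2])/K[0,0];yd=(v-K[1,2])/K[1,1];x,y=xd.copy(),yd.copy()
    for _ in range(8):
        f=1+im['k1']*(x*x+y*y);x,y=xd/f,yd/f
    z=im['range_z'];P=np.stack([x*z,-y*z,-z],-1)
    a=np.array(im['attitude']);M=R.from_rotvec(a).as_matrix() if a.size==3 else a
    P=P@M.T+np.array(im['xyz']);P[z==0]=np.nan
    return P
def down(yaw):  # tool z down; tool y (closing line) at angle yaw from world y
    return (R.from_euler('z',yaw)*R.from_euler('x',np.pi)).as_rotvec()
E
python3 - <<'E'
from h import *
for c in ('top','side'):
    im=bot.get_image(c);save(im,c+'0')
    print(c,im['xyz'],im['k1'],im['intrinsics'][0])
    for n in ['rack','end_stop','gate','gate_eye','bracket_eye','block','pin','jar1','jar2','jar3','jar4','screwdriver','marker','glue','keepsake']:
        try:r=bot.spot_point(im,n);print(n,[(np.round(d['at'],3).tolist(),round(d['p'],2)) for d in r[:2]])
        except Exception as e:print(n,e)
o=bot.observe();print(o['time'],o['tool_rot'],o['tcp_pos'])
E
```

```text
pics
plant.py
top [0.4641891  0.00749831 0.883198  ] -0.0646473138149308 [391.20392323   0.         285.40942047]
rack [([0.604, 0.047, -0.006], 0.78)]
end_stop [([0.598, 0.205, 0.009], 0.68)]
gate it knows: block, bracket_eye, end_stop, gate_eye, glue, jar, keepsake, marker, pin, rack, screwdriver
gate_eye [([0.542, -0.171, 0.065], 0.76)]
bracket_eye [([0.669, -0.037, 0.038], 0.61)]
block [([0.45, 0.337, 0.002], 0.62), ([0.5, 0.351, 0.012], 0.45)]
pin [([0.619, 0.352, -0.0], 0.36)]
jar1 [([0.435, 0.121, 0.002], 0.98), ([0.574, -0.331, -0.004], 0.88)]
jar2 [([0.435, 0.121, 0.002], 0.98), ([0.574, -0.331, -0.004], 0.88)]
jar3 [([0.435, 0.121, 0.002], 0.98), ([0.574, -0.331, -0.004], 0.88)]
jar4 [([0.435, 0.121, 0.002], 0.98), ([0.574, -0.331, -0.004], 0.88)]
screwdriver [([0.449, 0.342, 0.004], 0.6)]
marker [([0.398, 0.328, 0.008], 0.73)]
glue [([0.622, 0.353, 0.003], 0.85)]
keepsake [([0.75, -0.209, 0.001], 0.81)]
side [0.16256453 0.55420158 0.67046007] -0.024448214938499656 [412.5220244    0.         277.13740089]
rack [([0.61, 0.045, -0.004], 0.7)]
end_stop [([0.592, 0.206, 0.006], 0.93)]
gate it knows: block, bracket_eye, end_stop, gate_eye, glue, jar, keepsake, marker, pin, rack, screwdriver
gate_eye [([0.545, -0.168, 0.066], 0.71), ([0.623, 0.356, 0.001], 0.48)]
bracket_eye [([0.669, -0.043, 0.036], 0.91)]
block [([0.453, 0.338, 0.0], 0.67)]
pin [([0.668, -0.042, 0.038], 0.59)]
jar1 [([0.581, -0.331, -0.002], 0.93), ([0.448, -0.175, 0.001], 0.63)]
jar2 [([0.581, -0.331, -0.002], 0.93), ([0.448, -0.175, 0.001], 0.63)]
jar3 [([0.581, -0.331, -0.002], 0.93), ([0.448, -0.175, 0.001], 0.63)]
jar4 [([0.581, -0.331, -0.002], 0.93), ([0.448, -0.175, 0.001], 0.63)]
screwdriver []
marker [([0.548, -0.169, 0.068], 0.7), ([0.451, 0.338, -0.001], 0.46)]
glue [([0.622, 0.351, -0.002], 0.64)]
keepsake []
1.5 [ 3.08627741e+00  5.86830010e-01 -8.49289629e-05] [ 0.26608242 -0.67441243  0.23261446]
```

View pics/top0.png

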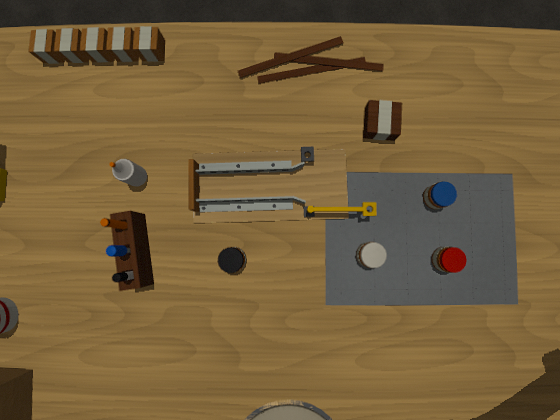

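View pics/side0.png

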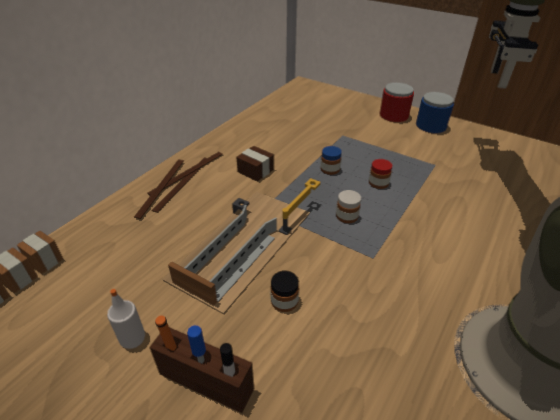

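```bash
cat >> h.py <<'E'
def lids(P,zlo=.056,zhi=.068):
    """centres of jar lids (blobs at lid height, ~54 mm across) in a world point map"""
    m=((P[...,2]>zlo)&(P[...,2]<zhi)).astype(np.uint8)
    n,L,S,_=cv2.connectedComponentsWithStats(m);out=[]
    for i in range(1,n):
        p=P[L==i]
        if len(p)<60: continue
        (cx,cy),r=cv2.minEnclosingCircle(p[:,:2].astype(np.float32))
        out.append((round(cx,4),round(cy,4),round(r,4),round(float(np.median(p[:,2])),4),len(p)))
    return out
E
python3 - <<'E'
from h import *
for c in ('top','side'):
    im=bot.get_image(c);P=cloud(im);X,Y,Z=[P[...,i] for i in range(3)]
    print(c,'bench z',np.nanmedian(Z[(X>.3)&(X<.8)&(abs(Y)<.4)]))
    for l in lids(P):print(l)
    rect=lambda m:cv2.minAreaRect(P[m][:,:2].astype(np.float32))
    for lo,hi in((.54,.604),(.604,.67)):
        m=(Z>.038)&(Z<.05)&(Y>0.02)&(Y<.19)&(X>lo)&(X<hi)
        p=P[m];f=np.polyfit(p[:,1],p[:,0],1);print('rail',len(p),f,np.std(p[:,0]-np.polyval(f,p[:,1])),np.median(p[:,2]))
    m=(Z>.06)&(Z<.075)&(Y>.17)&(Y<.24)&(X>.54)&(X<.68);print('stop',rect(m),np.sum(m))
    m=(Z>.06)&(Z<.074)&(Y>-.22)&(Y<-.02)&(X>.5)&(X<.6);print('gate',rect(m),np.sum(m))
    m=(Z>.08)&(Z<.091)&(Y>.28)&(Y<.4)&(X>.33)&(X<.57);print('block',rect(m),np.sum(m))
    for z in np.arange(.1,.16,.01):
        m=(Z>z)&(Z<z+.01)&(Y>.28)&(Y<.42)&(X>.48)&(X<.54)
        if m.sum()>2:print('pin',round(z,3),P[m].mean(0),m.sum(),np.ptp(P[m],axis=0))
E
```

```text
top bench z 0.0016411562773360755
(0.9269, 0.4516, 0.038, 0.0606, 542)
(0.9289, 0.3904, 0.0371, 0.0607, 550)
(0.9278, 0.3279, 0.0373, 0.0608, 567)
(0.9289, 0.5743, 0.0385, 0.0605, 530)
(0.9279, 0.5143, 0.0373, 0.0606, 530)
(0.5944, 0.2096, 0.0545, 0.0625, 315)
(0.5778, -0.3312, 0.0277, 0.0629, 505)
(0.5371, -0.108, 0.058, 0.0648, 101)
(0.4667, 0.3185, 0.0674, 0.0618, 137)
(0.447, -0.1761, 0.0262, 0.0627, 480)
(0.4376, -0.3474, 0.0276, 0.0629, 520)
(0.434, 0.123, 0.0272, 0.0626, 521)
(0.1359, 0.5943, 0.0482, 0.062, 195)
rail 174 [-0.03881005  0.5694258 ] 0.0013101219071389976 0.04426189908665612
rail 193 [-0.03652966  0.63422103] 0.0014145945234581578 0.04402716107616089
stop ((0.5942457318305969, 0.21044233441352844), (0.10832075029611588, 0.011865509673953056), 1.7933090925216675) 284
gate ((0.5419644713401794, -0.11007526516914368), (0.02578292042016983, 0.1456032246351242), 0.3598881661891937) 421
block ((0.4519653916358948, 0.3371376693248749), (0.16017471253871918, 0.04714510962367058), 10.370030403137207) 1297
pin 0.1 [0.50370563 0.34448218 0.10558711] 21 [0.01237777 0.01039952
[... 1364 characters left out ...]
2, -0.10851872712373734), (0.1485031396150589, 0.028247572481632233), 87.92689514160156) 286
block ((0.4528804421424866, 0.3389768898487091), (0.16170699894428253, 0.04538481682538986), 9.792387962341309) 1990
pin 0.1 [0.50017841 0.35496582 0.10480709] 41 [0.01080291 0.01400438 0.00938399]
pin 0.11 [0.50047715 0.35567009 0.11483186] 41 [0.01222751 0.0138086  0.00986552]
pin 0.12 [0.50055665 0.35617875 0.12499067] 40 [0.01044443 0.01323845 0.00967509]
pin 0.13 [0.5007078  0.35587918 0.13453078] 42 [0.0108139  0.0142327  0.00935376]
pin 0.14 [0.50085282 0.35675225 0.14546507] 51 [0.01379663 0.01466169 0.00969612]
pin 0.15 [0.50523328 0.35468336 0.15263639] 80 [0.01575849 0.01469856 0.00543715]
```

```bash
cat >> h.py <<'E'
YR=.037; RO=np.array([.6000,.0452])
def rk(x,y,z): # rack frame -> world
    c,s=np.cos(YR),np.sin(YR); return np.array([RO[0]+c*x-s*y,RO[1]+s*x+c*y,z])
def ra(p):
    c,s=np.cos(YR),np.sin(YR); d=np.array(p[:2])-RO; return np.array([c*d[0]+s*d[1],-s*d[0]+c*d[1]])
J0=dict(black=(.434,.124),white=(.446,-.176),blue=(.5765,-.330),red=(.437,-.3457))
E
python3 - <<'E'
from h import *
for s in (1,-1):
    o=down(YR+s*np.pi/2)
    for n,p in {**J0,'mouth':rk(0,-72,0)*0+rk(0,-.072,0),'end':rk(0,.132,0)}.items():
        for z in (.06,.2):
            q=bot.ik(np.array([p[0],p[1],z]),o);print(s,n,z,None if q is None else np.round(q,2))
n='white';bot.command_gripper(.085)
bot.move_ptp(np.array([*J0[n],.22]),down(YR+np.pi/2)) if bot.ik(np.array([*J0[n],.22]),down(YR+np.pi/2)) is not None else bot.move_ptp(np.array([*J0[n],.22]),down(YR-np.pi/2))
im=bot.get_image('wrist');save(im,'w0');print(im['xyz'],bot.observe()['tcp_pos'],bot.observe()['time']);print(lids(cloud(im)))
E
```

```text
1 black 0.06 [-0.3   0.6  -0.15  2.35  0.39  0.22 -0.76]
1 black 0.2 [ 0.08  0.38 -0.63  2.21  0.37  0.65 -0.78]
1 white 0.06 [ 0.4   0.61 -0.2   2.28  0.42  0.28 -0.13]
1 white 0.2 [ 0.55  0.38 -0.39  2.17  0.24  0.64  0.03]
1 blue 0.06 [ 0.58  0.74 -0.22  1.85  0.28  0.57  0.22]
1 blue 0.2 [ 0.64  0.58 -0.32  1.76  0.23  0.84  0.25]
1 red 0.06 [ 0.7   0.66 -0.19  2.11  0.3   0.4   0.31]
1 red 0.2 [ 0.81  0.46 -0.34  2.    0.23  0.71  0.37]
1 mouth 0.06 [ 0.14  0.7  -0.28  2.    0.38  0.5  -0.38]
1 mouth 0.2 [ 0.24  0.52 -0.42  1.9   0.29  0.78 -0.3 ]
1 end 0.06 [-0.22  0.71 -0.24  1.96  0.32  0.51 -0.65]
1 end 0.2 [-0.06  0.55 -0.48  1.86  0.34  0.81 -0.67]
-1 black 0.06 [ 0.31  0.85 -1.11  2.31  1.2   0.81  1.51]
-1 black 0.2 [ 0.38  0.53 -1.1   2.2   0.67  0.81  2.03]
-1 white 0.06 [ 0.05  0.63  0.31  2.3  -0.68  0.29 -2.15]
-1 white 0.2 [-0.11  0.39  0.49  2.2  -0.32  0.61 -2.49]
-1 blue 0.06 [ 0.16  0.78  0.45  1.88 -0.57  0.6  -2.14]
-1 blue 0.2 [ 0.11  0.61  0.52  1.8  -0.39  0.84 -2.29]
-1 red 0.06 [ 0.32  0.69  0.37  2.13 -0.59  0.42 -1.94]
-1 red 0.2 [ 0.21  0.48  0.52  2.04 -0.36  0.7  -2.15]
-1 mouth 0.06 [-0.34  0.74  0.45  2.03 -0.64  0.52 -2.53]
-1 mouth 0.2 [-0.7   0.76  1.11  1.96 -0.83  0.98 -2.28]
-1 end 0.06 [ 0.27  0.98 -1.11  1.93  1.08  1.    1.81]
-1 end 0.2 [ 0.29  0.75 -1.1   1.84  0.77  1.06  2.06]
[ 0.44437216 -0.11056     0.37087197] [ 0.44606506 -0.17710693  0.21988523] 3.975
[(0.5438, -0.1109, 0.0716, 0.0665, 1827), (0.4477, -0.1767, 0.0271, 0.0609, 1879), (0.438, -0.3468, 0.0267, 0.0611, 1139), (0.5749, -0.3343, 0.0266, 0.0611, 710)]
```

View pics/w0.png

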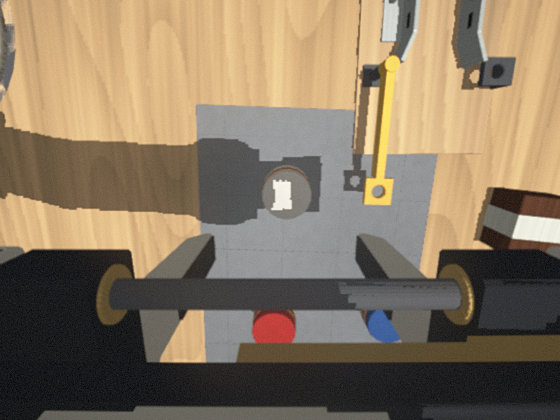

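The wrist picture shows the white jar at (287,192), the gate eye at (377,190), the bracket eye at (497,70). Red and blue jars are behind the fingers. The lid finder agrees with the scene cameras, so I'll load the first jar.

```bash
cat >> h.py <<'E'
O=down(YR+np.pi/2)
def look(p,tag=None):
    im=bot.get_image('wrist')
    if tag: save(im,tag)
    c=[l for l in lids(cloud(im)) if .023<l[2]<.031]
    return min(c,key=lambda l:np.hypot(l[0]-p[0],l[1]-p[1])) if c else None
def load(n,k):
    ty=[.132,.076,.020,-.036][k]; p=J0[n]
    bot.command_gripper(.085)
    bot.move_ptp(np.array([*p,.22]),O)
    l=look(p); print(n,'seen',l)
    if l is None or np.hypot(l[0]-p[0],l[1]-p[1])>.07: raise SystemExit('lost')
    p=l[:2]
    bot.movel(np.array([*p,.12]),O,feed=.2)
    hit=bot.movel(np.array([*p,.0615]),O,feed=.06,until_force=8)
    bot.command_gripper(.045,15); o=bot.observe(); print('hit',hit,'width',o['width'],o['gripper_force'])
    if o['width']<.048: raise SystemExit('no grasp')
    bot.movel(np.array([*p,.2]),O,feed=.2)
    bot.move_ptp(rk(0,-.074,.2),O); bot.movel(rk(0,-.074,.085),O,feed=.2)
    bot.movel(rk(0,-.074,.066),O,feed=.03,until_force=3); z=bot.observe()['tcp_pos'][2]
    print('z',z); z=max(z,.0675)
    bot.movel(rk(0,-.05,z),O,feed=.05)
    for y,f in((ty-.012,.1),(ty+.008,.03)):
        h=bot.movel(rk(0,y,z),O,feed=f,until_force=9);o=bot.observe()
        print('slide',h,ra(o['tcp_pos']).round(4),np.round(o['contact_force'],1))
    print('width',o['width'])
    bot.command_gripper(.066); bot.movel(rk(*ra(o['tcp_pos']),.2),O,feed=.2)
    print('t',bot.observe()['time'])
E
python3 - <<'E'
from h import *
load('white',0)
im=bot.get_image('wrist');save(im,'w1')
print(lids(cloud(im),.06,.074))
E
```

```text
white seen (0.4476, -0.1767, 0.027, 0.0609, 1878)
hit False width 0.05318499186991031 15.000152438879013
z 0.06705648074949656
slide True [ 0.0009 -0.032 ] [0.3 0.2 4.4]
slide False [1.000e-04 1.378e-01] [ 1.4 -6.7  1.3]
width 0.05469058624125485
t 18.275
[(0.4937, 0.3456, 0.0069, 0.0685, 80), (0.4554, 0.3292, 0.0815, 0.0672, 1063), (0.4526, 0.3491, 0.005, 0.0674, 63), (0.507, 0.3461, 0.007, 0.0709, 64), (0.6206, 0.3444, 0.0233, 0.0675, 245), (0.4429, 0.334, 0.0045, 0.0681, 61), (0.5956, 0.21, 0.0546, 0.061, 1145), (0.5948, 0.1705, 0.0327, 0.0674, 1396), (0.4359, 0.127, 0.0268, 0.0611, 860)]
```

View pics/w1.png

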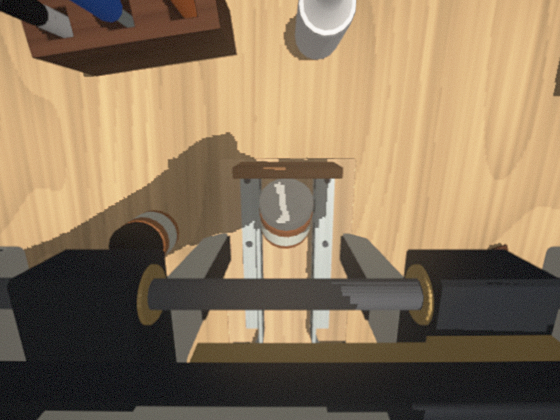

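White stands at (285,205) in the lane against the stop. On to the rest.

```bash
python3 - <<'E'
from h import *
load('black',1); load('blue',2)
E
python3 - <<'E'
from h import *
load('red',3)
bot.move_ptp(rk(0,-.16,.3),O)
im=bot.get_image('top');save(im,'top1');im=bot.get_image('wrist');save(im,'w2')
for l in lids(cloud(im),.06,.074):
    if .02<l[2]<.08:print(l,ra(l))
E
```

```text
black seen (0.4355, 0.1234, 0.027, 0.0609, 1871)
hit False width 0.053593615063812036 15.000366568565369
z 0.06720048828145286
slide True [ 0.0011 -0.0335] [ 0.  -0.3  6.1]
slide True [0.0002 0.0808] [ 1.1 -0.9  4.8]
width 0.054196187639056925
t 31.0417
blue seen (0.5784, -0.3315, 0.027, 0.0609, 1866)
hit False width 0.053656575884986145 15.000030398368835
z 0.06702441950273705
slide True [ 0.0009 -0.0317] [-0.4  1.   7. ]
slide True [0.0002 0.0256] [ 0.2 -1.7  4.8]
width 0.054493950042333886
t 43.2
red seen (0.4378, -0.3476, 0.0269, 0.061, 1867)
hit False width 0.053454161730861934 15.000191777944565
z 0.06587446136775489
slide False [ 0.     -0.0482] [ 0.  -0.3 -1.9]
slide False [ 0.0001 -0.0279] [ 0.  -0.9  0. ]
width 0.04508556918550547
t 54.6333
(0.6031, 0.0734, 0.0358, 0.0667, 2030) [0.00414104 0.02806603]
(0.6024, 0.0121, 0.0228, 0.0608, 318) [ 0.00117394 -0.03316613]
(0.5443, -0.1099, 0.0732, 0.067, 995) [-0.06139927 -0.15293342]
```

View pics/w2.png

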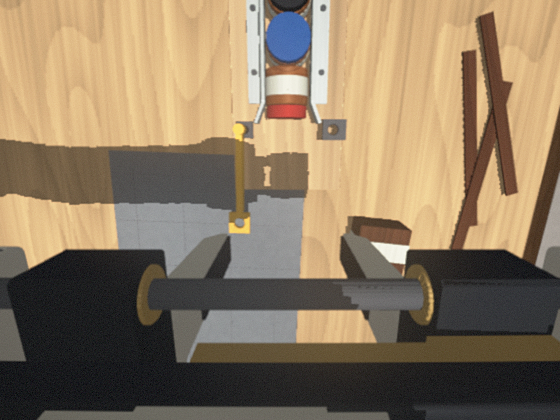

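The red jar has slipped out of the grip and is lying in the lane mouth, lid to the mouth, at (287,95). Blue (289,35) and black still stand. I'll measure how it lies and check whether I can stand it up again.

```bash
python3 - <<'E'
from h import *
im=bot.get_image('side')
v=cv2.resize(im['pixels'][170:320,150:350],(800,600),interpolation=cv2.INTER_CUBIC);cv2.imwrite('pics/s1.png',v[:,:,::-1])
P=np.concatenate([cloud(bot.get_image(c)).reshape(-1,3) for c in('wrist','top')])
r=np.array([ra(p) for p in P[np.isfinite(P[:,0])&(P[:,2]>.02)]]);z=P[np.isfinite(P[:,0])&(P[:,2]>.02)][:,2]
m=(abs(r[:,0])<.028)
for y in np.arange(-.11,.17,.005):
    k=m&(r[:,1]>=y)&(r[:,1]<y+.005)
    if k.sum()>3:print(round(y,3),k.sum(),np.percentile(z[k],[5,50,95]).round(3),r[k,0].min().round(3),r[k,0].max().round(3))
# tilt feasibility: closing axis horizontal, tool z tilted towards +x by a
for a in (45,60,75,85,90):
    T=(R.from_euler('y',-np.radians(a))*R.from_euler('z',np.pi/2*0)*R.from_rotvec(down(0))).as_rotvec()
    print(a,R.from_rotvec(T).apply([0,0,1]).round(2),[bot.ik(np.array([x,y,.05]),T) is not None for x in(.45,.55,.65,.75) for y in(-.35,-.2)])
E
```

```text
-0.11 1059 [0.623 0.649 0.657] -0.028 0.028
-0.105 999 [0.611 0.632 0.647] -0.025 0.022
-0.075 136 [0.032 0.054 0.06 ] -0.026 0.026
-0.07 223 [0.041 0.057 0.061] -0.028 0.026
-0.065 210 [0.044 0.056 0.061] -0.028 0.026
-0.06 225 [0.041 0.057 0.061] -0.028 0.026
-0.055 243 [0.042 0.057 0.062] -0.028 0.027
-0.05 228 [0.043 0.057 0.062] -0.028 0.027
-0.045 233 [0.044 0.058 0.062] -0.028 0.027
-0.04 240 [0.044 0.058 0.062] -0.027 0.027
-0.035 239 [0.045 0.058 0.062] -0.028 0.027
-0.03 236 [0.045 0.058 0.063] -0.027 0.026
-0.025 238 [0.045 0.058 0.062] -0.028 0.026
-0.02 237 [0.045 0.058 0.062] -0.028 0.026
-0.015 221 [0.043 0.058 0.062] -0.028 0.026
-0.01 155 [0.03  0.054 0.067] -0.028 0.019
-0.005 275 [0.029 0.066 0.069] -0.028 0.022
0.0 269 [0.031 0.067 0.069] -0.028 0.026
0.005 279 [0.039 0.067 0.07 ] -0.028 0.028
0.01 284 [0.048 0.067 0.069] -0.028 0.028
0.015 271 [0.063 0.067 0.07 ] -0.028 0.028
0.02 280 [0.065 0.067 0.07 ] -0.028 0.027
0.025 278 [0.065 0.067 0.07 ] -0.028 0.027
0.03 226 [0.065 0.067 0.07 ] -0.028 0.026
0.035 196 [0.064 0.067 0.07 ] -0.028 0.022
0.04 127 [0.055 0.06
[... 762 characters left out ...]
8 0.023
0.135 69 [0.066 0.068 0.071] -0.028 0.024
0.14 49 [0.064 0.069 0.071] -0.028 0.022
0.145 49 [0.066 0.069 0.07 ] -0.025 0.02
0.15 36 [0.066 0.068 0.071] -0.019 0.013
0.155 50 [0.026 0.054 0.069] -0.027 0.027
0.16 80 [0.035 0.062 0.064] -0.028 0.027
0.165 54 [0.06  0.062 0.065] -0.028 0.028
0.17 26 [0.06  0.063 0.064] -0.028 0.026
45 [ 0.71 -0.   -0.71] [True, False, True, True, True, True, True, True]
60 [ 0.87 -0.   -0.5 ] [True, False, True, False, True, True, True, True]
75 [ 0.97 -0.   -0.26] [True, False, True, False, True, True, True, True]
85 [ 1.   -0.   -0.09] [True, False, True, False, True, True, True, True]
90 [ 1. -0.  0.] [True, False, True, True, True, True, True, True]
```

View pics/s1.png

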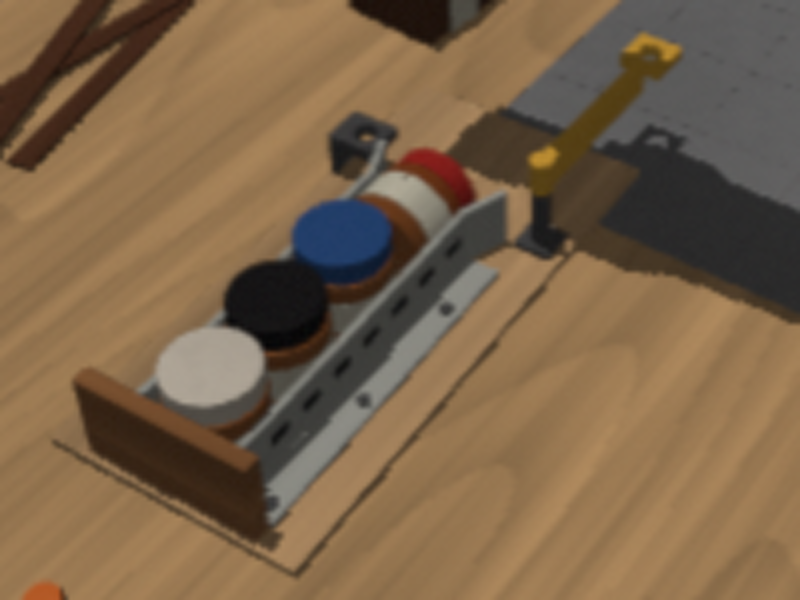

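Side crop: red (430,180) lies along the lane with its base at blue's foot, and the other three stand in a row. Plan: drag red out onto the apron, grip it low, then tilt the tool to stand it up on the mat. First I'll do the drag and check the IK for standing it up.

```bash
python3 - <<'E'
from h import *
bot.command_gripper(.066)
bot.move_ptp(rk(0,-.05,.15),O)
h=bot.movel(rk(0,-.05,.0605),O,feed=.08,until_force=10);print(h)
bot.command_gripper(.03,12);o=bot.observe();print('w',o['width'],o['gripper_force'])
print(bot.movel(rk(0,-.145,.0605),O,feed=.05),bot.observe()['width'])
bot.command_gripper(.07);bot.movel(rk(0,-.145,.2),O,feed=.2)
bot.move_ptp(rk(0,-.22,.25),O)
im=bot.get_image('wrist');save(im,'w3');P=cloud(im).reshape(-1,3);P=P[np.isfinite(P[:,0])]
r=np.array([ra(p) for p in P]);m=(abs(r[:,0])<.04)&(r[:,1]<-.02)&(r[:,1]>-.3)&(P[:,2]>.05)&(P[:,2]<.075)
print('lying',r[m].min(0),r[m].max(0),m.sum(),[np.median(r[m&(abs(r[:,1]-y)<.006)][:,0]).round(4) for y in(-.11,-.12,-.13,-.14,-.15)])
X=np.array([np.cos(YR),np.sin(YR),0])
for s in(1,-1):
    Og=R.from_rotvec(down(YR+s*np.pi/2)); T=R.from_rotvec(-X*np.radians(80))*Og
    print(s,'grasp',bot.ik(rk(0,-.145,.028),Og.as_rotvec()))
    for d in range(-40,131,10):
        print(s,d,[bot.ik(np.array([x,y,.043]),(R.from_euler('z',np.radians(d))*T).as_rotvec()) is not None for x,y in((.55,-.33),(.6,-.33),(.65,-.33),(.6,-.25),(.55,-.25))])
E
```

```text
False
w 0.04840697961349896 10.952364653348923
False 0.04891050319851022
lying [-0.01972952 -0.11732498] [ 0.02727717 -0.05455008] 2385 [np.float64(0.0022), np.float64(0.0055), np.float64(nan), np.float64(nan), np.float64(nan)]
1 grasp [ 0.21511016  0.74980312 -0.21871132  1.98617621  0.35316389  0.44174633
 -0.23079791]
1 -40 [True, True, True, True, True]
1 -30 [True, True, True, True, True]
1 -20 [True, True, True, True, True]
1 -10 [True, True, True, True, True]
1 0 [True, True, True, True, True]
1 10 [True, True, True, True, True]
1 20 [True, True, True, True, True]
1 30 [True, True, True, True, True]
1 40 [True, True, True, True, True]
1 50 [False, True, True, True, False]
1 60 [True, True, True, False, False]
1 70 [True, True, True, True, False]
1 80 [True, True, True, True, True]
1 90 [True, True, True, True, True]
1 100 [True, True, True, True, True]
1 110 [False, False, True, True, True]
1 120 [True, True, True, False, False]
1 130 [True, True, True, True, True]
-1 grasp [ 0.69007404  0.98892279 -1.0320564   1.9552123   1.11815461  0.92297852
  2.23272321]
-1 -40 [True, True, True, True, True]
-1 -30 [True, True, True, True, True]
-1 -20 [True, True, True, True, True]
-1 -10 [True, True, True, True, True]
-1 0 [True, True, True, True, True]
-1 10 [True, True, True, True, True]
-1 20 [True, True, True, True, True]
-1 30 [True, True, True, True, True]
-1 40 [True, True, True, True, True]
-1 50 [False, True, True, True, False]
-1 60 [False, True, True, False, False]
-1 70 [True, True, True, False, False]
-1 80 [True, True, True, True, False]
-1 90 [True, True, True, True, True]
-1 100 [True, True, True, True, True]
-1 110 [False, False, True, True, True]
-1 120 [True, True, True, False, False]
-1 130 [True, True, True, True, True]
  return _methods._mean(a, axis=axis, dtype=dtype,
  ret = ret.dtype.type(ret / rcount)
```

View pics/w3.png

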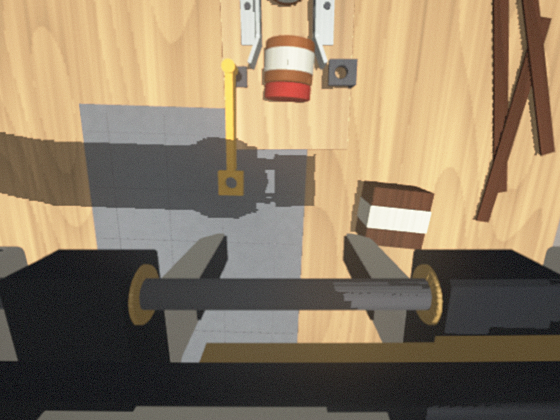

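```bash
python3 - <<'E'
from h import *
bot.command_gripper(.066)
bot.move_ptp(rk(0,-.104,.15),O)
print(bot.movel(rk(0,-.104,.054),O,feed=.08,until_force=10))
bot.command_gripper(.03,15);o=bot.observe();print('w',o['width'],o['gripper_force'])
print(bot.movel(rk(0,-.168,.054),O,feed=.05),bot.observe()['width'])
bot.command_gripper(.068);bot.movel(rk(0,-.168,.2),O,feed=.2)
bot.move_ptp(rk(0,-.22,.25),O)
im=bot.get_image('wrist');save(im,'w4');P=cloud(im).reshape(-1,3);P=P[np.isfinite(P[:,0])]
r=np.array([ra(p) for p in P]);m=(abs(r[:,0])<.04)&(r[:,1]<-.02)&(r[:,1]>-.3)&(P[:,2]>.05)&(P[:,2]<.075)
print('lying',r[m].min(0),r[m].max(0),m.sum())
for y in np.arange(-.185,-.1,.01):
    k=m&(abs(r[:,1]-y)<.005)
    if k.sum()>5:print(round(y,3),r[k,0].min().round(4),r[k,0].max().round(4))
X=np.array([np.cos(YR),np.sin(YR),0]);
for s in(1,-1):
  Og=R.from_rotvec(down(YR+s*np.pi/2))
  for d in(70,80,90,100):
    for a,z in((0,.25),(40,.25),(80,.2),(80,.045)):
      T=R.from_euler('z',np.radians(d))*R.from_rotvec(-X*np.radians(a))*Og
      q=bot.ik(np.array([.6,-.36,z]),T.as_rotvec());print(s,d,a,z,None if q is None else np.round(q,2))
print(bot.observe()['time'])
E
```

```text
False
w 0.05274077170359824 14.766572713851929
False 0.05230537840078573
lying [-0.02207563 -0.17807436] [ 0.02417398 -0.11489168] 2119
-0.175 -0.0221 0.02
-0.165 -0.022 0.02
-0.155 -0.0218 0.0221
-0.145 -0.0216 0.0232
-0.135 -0.0214 0.0242
-0.125 -0.0202 0.0238
-0.115 -0.0189 0.0227
1 70 0 0.25 [ 0.86  0.63 -0.67  1.62  0.43  1.05  1.33]
1 70 40 0.25 [ 1.26  0.63 -1.08  2.13  1.79  0.45  0.1 ]
1 70 80 0.2 [ 1.06  1.   -0.72  2.48  3.3   1.45 -0.95]
1 70 80 0.045 [ 1.26  1.51 -0.93  2.38  3.46  1.45 -0.47]
1 80 0 0.25 [ 0.89  0.64 -0.71  1.61  0.47  1.06  1.48]
1 80 40 0.25 [ 1.31  0.65 -1.08  2.09  1.63  0.31  0.45]
1 80 80 0.2 [ 1.28  1.05 -0.87  2.4   3.49  1.14 -0.85]
1 80 80 0.045 [ 1.16  1.31 -0.61  2.33  3.7   1.35 -0.84]
1 90 0 0.25 [ 0.91  0.65 -0.76  1.61  0.5   1.08  1.62]
1 90 40 0.25 [ 1.33  0.65 -1.02  2.05  1.05  0.18  1.2 ]
1 90 80 0.2 [ 1.43  1.1  -0.97  2.3   3.7   0.83 -0.88]
1 90 80 0.045 [ 1.31  1.33 -0.71  2.24  3.9   1.02 -0.87]
1 100 0 0.25 [ 0.94  0.67 -0.8   1.61  0.53  1.09  1.77]
1 100 40 0.25 [ 1.47  0.82 -1.28  1.98  0.95  0.39  1.53]
1 100 80 0.2 [ 1.58
[... 293 characters left out ...]
.25 -0.19  2.41  3.46  1.83  1.9 ]
-1 80 0 0.25 [ 0.38  0.55  0.12  1.65 -0.08  0.94 -1.18]
-1 80 40 0.25 None
-1 80 80 0.2 [ 1.41  1.19 -1.11  2.39  3.35  1.04  2.57]
-1 80 80 0.045 [ 1.25  1.37 -0.74  2.32  3.67  1.26  2.43]
-1 90 0 0.25 [ 0.41  0.55  0.07  1.65 -0.05  0.94 -1.03]
-1 90 40 0.25 [ 1.38  0.71 -1.14  2.04  1.22  0.27 -2.09]
-1 90 80 0.2 [ 1.51  1.19 -1.12  2.3   3.57  0.74  2.45]
-1 90 80 0.045 [ 1.46  1.45 -0.93  2.23  3.78  0.83  2.52]
-1 100 0 0.25 [ 0.44  0.55  0.03  1.65 -0.02  0.94 -0.88]
-1 100 40 0.25 [ 1.15  0.56 -0.66  2.   -0.72  0.27 -0.05]
-1 100 80 0.2 [ 1.57  1.21 -1.13  2.19  3.94  0.48  2.16]
-1 100 80 0.045 [ 1.6   1.57 -1.13  2.12  3.86  0.39  2.56]
68.2667
```

```bash
python3 - <<'E'
from h import *
X=np.array([np.cos(YR),np.sin(YR),0])
def T(d,a): return (R.from_euler('z',np.radians(d))*R.from_rotvec(-X*np.radians(a))*R.from_rotvec(O)).as_rotvec()
bot.command_gripper(.066)
bot.move_ptp(rk(0.001,-.153,.15),O)
print(bot.movel(rk(0.001,-.153,.028),O,feed=.08,until_force=10))
bot.command_gripper(.045,25);o=bot.observe();print('w',o['width'],o['gripper_force'])
bot.movel(rk(0.001,-.153,.3),O,feed=.15);print('w',bot.observe()['width'])
C=np.array([.6,-.36])
bot.move_ptp(np.array([*C,.33]),T(60,0))
for d,a,z in((60,25,.33),(70,45,.33),(80,70,.3)):
    try: bot.move_ptp(np.array([*C,z]),T(d,a))
    except Exception as e: print(d,a,repr(e))
o=bot.observe();print(o['tcp_pos'],o['width'],np.round(o['qpos'],2),o['time'],np.abs(o['contact_force']).max())
im=bot.get_image('side');save(im,'s2')
print(bot.ik(np.array([*C,.0436]),T(80,70)))
E
```

```text
False
w 0.05554138199062754 24.892884492874146
w 0.05541607394531505
[ 0.60046313 -0.36032741  0.30004038] 0.05549076326665094 [ 1.49  0.88 -1.28  2.32  2.96  0.7  -0.58] 77.2 2.6762257701056185
[ 1.36238464  1.38310778 -0.9962614   2.33111251  3.3164823   1.02194393
 -0.43389025]
```

View pics/s2.png

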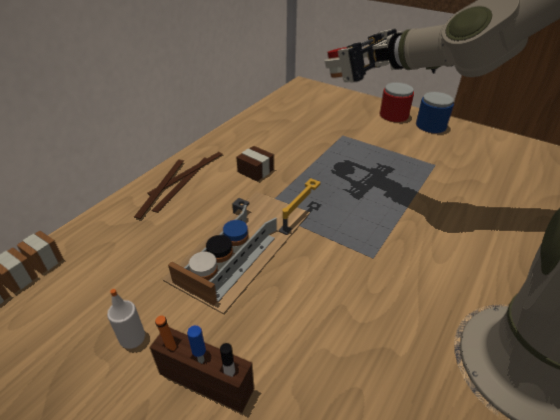

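The red jar is held lid-up at (335,62) and the arm is clear of everything. Now I'll lower it and let it settle.

```bash
python3 - <<'E'
from h import *
o=bot.observe();p=o['tcp_pos'];A=o['tool_rot']
bot.movel(np.array([p[0],p[1],.075]),A,feed=.12)
h=bot.movel(np.array([p[0],p[1],.038]),A,feed=.03,until_force=3);o=bot.observe();print(h,o['tcp_pos'],np.round(o['contact_force'],1))
for w in(.0565,.058,.061,.065,.075): bot.command_gripper(w,3);bot.dwell(.25)
tz=R.from_rotvec(A).apply([0,0,1]);q=np.array(bot.observe()['tcp_pos'])
bot.movel(q-.1*tz,A,feed=.1);bot.movel(q-.1*tz+[0,0,.2],A,feed=.2)
bot.move_ptp(np.array([.52,-.30,.33]),O)
for c in('wrist','top'):
    im=bot.get_image(c);save(im,c+'5');print([l for l in lids(cloud(im)) if .023<l[2]<.031])
print(bot.observe()['time'])
E
```

```text
True [ 0.60055375 -0.36026964  0.04325594] [-2.2 -0.8  4.3]
[(0.5791, -0.3587, 0.0272, 0.0609, 983)]
[(0.5845, 0.1659, 0.0252, 0.0668, 83), (0.5785, -0.3585, 0.0275, 0.063, 496)]
87.6667
```

View pics/wrist5.png

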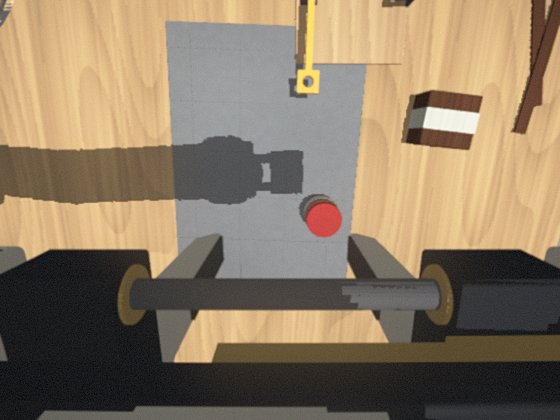

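Red stands upright at (323,218). I'll load it again with a firmer grip and a check after the lift.

```bash
sed -i 's/\.0615\]/.0605]/; s/command_gripper(.045,15)/command_gripper(.045,25)/; s/z=max(z,.0675)/z=max(z,.0665);print("w",bot.observe()["width"])/; s/rk(0,-.074,.066)/rk(0,-.074,.065)/' h.py
sed -i 's/^J0=.*/J0=dict(red=(.579,-.3586))/' h.py
python3 - <<'E'
from h import *
load('red',3)
bot.move_ptp(rk(0,-.10,.3),O)
im=bot.get_image('wrist');save(im,'w6')
for l in lids(cloud(im),.06,.074):
    if .02<l[2]<.08:print(l,ra(l))
E
```

```text
red seen (0.5793, -0.3588, 0.027, 0.061, 1864)
hit False width 0.05299030597682274 24.99996542930603
z 0.06620261644345565
w 0.053319871305534144
slide False [ 0.0012 -0.0498] [-0.3 -7.4 18.6]
slide False [ 0.0011 -0.0306] [ 1.  -9.  16.5]
width 0.05442094885476064
t 97.5667
(0.5964, 0.1303, 0.037, 0.0667, 2058) [-0.00044955  0.08517493]
(0.6015, 0.0648, 0.0272, 0.0667, 1613) [0.00222401 0.0195311 ]
(0.6074, -0.0271, 0.027, 0.0669, 1336) [ 0.00472045 -0.07252425]
(0.5436, -0.1098, 0.0731, 0.067, 928) [-0.06209509 -0.15280759]
```

View pics/w6.png

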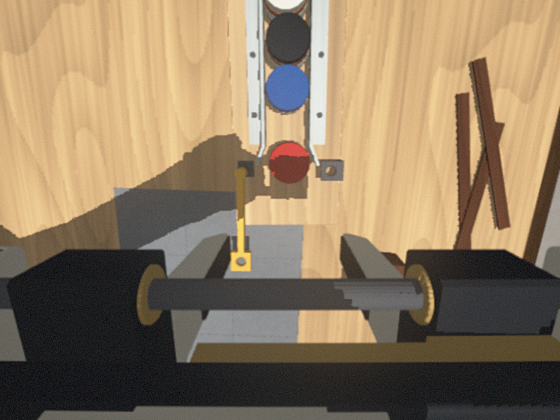

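Red stands upright at (289,163), still in the flared mouth, and the rails seem to have blocked the gripped slide. The three others are fine. I'll push it in from behind with closed fingers held low, so the rails can centre it.

```bash
python3 - <<'E'
from h import *
bot.command_gripper(0.0,20)
bot.move_ptp(rk(.003,-.135,.2),O);bot.movel(rk(.003,-.135,.036),O,feed=.15)
for y in(-.11,-.09,-.078,-.066):
    h=bot.movel(rk(.002,y,.036),O,feed=.03,until_force=12);o=bot.observe()
    print(h,ra(o['tcp_pos']).round(4),np.round(o['contact_force'],1))
y=ra(o['tcp_pos'])[1]
bot.movel(rk(.002,y-.03,.036),O,feed=.1);bot.movel(rk(.002,y-.03,.2),O,feed=.2)
bot.move_ptp(rk(0,-.10,.3),O)
im=bot.get_image('wrist');save(im,'w7')
for l in lids(cloud(im),.06,.074):
    if .02<l[2]<.08:print(l,ra(l))
print(bot.observe()['time'])
E
```

```text
False [ 0.002  -0.1102] [ 0.6  0.5 -0.1]
False [ 0.0023 -0.0895] [ 0.1  0.3 -0.1]
False [ 0.002  -0.0774] [0.3 0.3 0.4]
True [ 0.0018 -0.0725] [ 0.4 -2.2  1.5]
(0.5961, 0.1607, 0.0211, 0.0663, 319) [0.00037519 0.11556522]
(0.6005, 0.1205, 0.027, 0.0668, 1746) [0.00328512 0.07522997]
(0.6013, 0.0651, 0.0271, 0.0667, 1594) [0.00203524 0.01983829]
(0.6052, 0.0089, 0.0269, 0.0669, 1424) [ 0.00385365 -0.03646751]
(0.5452, -0.0927, 0.0561, 0.0672, 543) [-0.05986363 -0.13577848]
105.6667
```

View pics/w7.png

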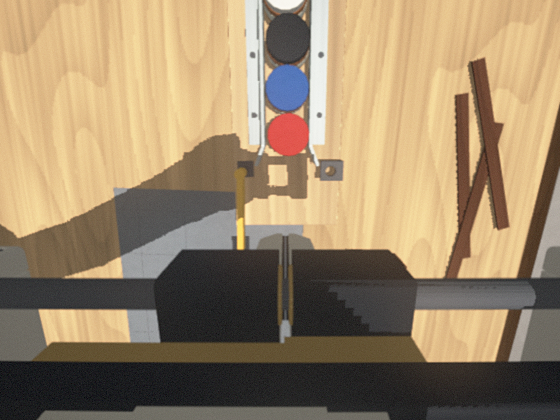

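Row closed (rack y = 75, 20, −36; white against the stop). Next, the gate.

```bash
python3 - <<'E'
from h import *
def gp(th,off,r=.085,z=.068):
    p=np.array([-.062,-.086])+r*np.array([np.cos(th),-np.sin(th)])-off*np.array([np.sin(th),np.cos(th)])
    return rk(*p,z),down(YR+np.pi/2-th)
th0=np.radians(95)
p,a=gp(th0,.04);p[2]=.2
bot.move_ptp(p,a);p[2]=.068;bot.movel(p,a,feed=.15)
for d in list(range(95,4,-10))+[3]:
    bot.movel(*gp(np.radians(d),.0125),feed=.06)
h=bot.movel(*gp(np.radians(-4),.0115),feed=.02,until_force=6);o=bot.observe();print(h,ra(o['tcp_pos']).round(4),np.round(o['contact_force'],1))
h=bot.movel(*gp(np.radians(-5),.009),feed=.01,until_force=8);o=bot.observe();print(h,ra(o['tcp_pos']).round(4),np.round(o['contact_force'],1))
r=ra(o['tcp_pos']);bot.movel(rk(r[0],r[1]-.03,.068),feed=.1);bot.movel(rk(r[0],r[1]-.03,.25),feed=.2)
bot.move_ptp(rk(.06,-.18,.28),O)
im=bot.get_image('wrist');save(im,'w8')
for n in('gate_eye','bracket_eye'):print(n,[(np.round(d['at'],4),round(d['p'],2)) for d in bot.spot_point(im,n)[:2]])
for c in('top','side'):
    im=bot.get_image(c);print(c,[(np.round(d['at'],4),round(d['p'],2)) for d in bot.spot_point(im,'gate_eye')[:2]])
    P=cloud(im).reshape(-1,3);P=P[np.isfinite(P[:,0])];q=np.array([ra(x) for x in P])
    m=(P[:,2]>.06)&(P[:,2]<.072)&(abs(q[:,1]+.086)<.03)&(abs(q[:,0])<.085);print(cv2.minAreaRect(q[m].astype(np.float32)),q[m].min(0),q[m].max(0))
print(bot.observe()['time'])
E
```

```text
True [ 0.0227 -0.0988] [-0.4 -1.3  0.7]
True [ 0.0225 -0.099 ] [ 0.7 -0.8  0.2]
gate_eye [(array([ 0.6639, -0.0335,  0.0674]), 0.84)]
bracket_eye [(array([ 0.665 , -0.0376,  0.0339]), 0.74)]
top []
((0.0044089555740356445, -0.07667938619852066), (0.03957492113113403, 0.14400766789913177), 86.62169647216797) [-0.06827285 -0.10000217] [ 0.07576089 -0.05659898]
side [(array([ 0.6682, -0.0368,  0.0683]), 0.57)]
((0.004242733120918274, -0.07616365700960159), (0.040467724204063416, 0.1454455703496933), 85.13323974609375) [-0.0694621  -0.10097456] [ 0.07662764 -0.05619699]
115.5167
```

View pics/w8.png

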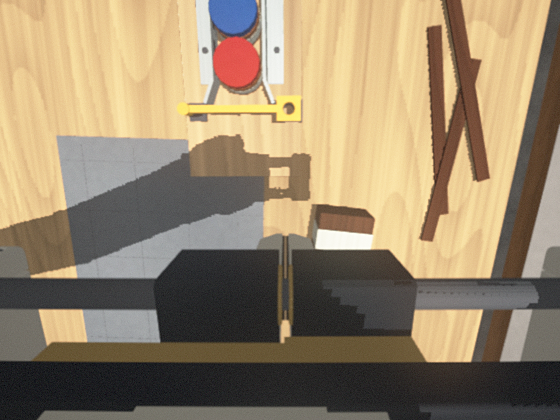

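Gate looks shut: hinge at (183,108), eye at (289,107). I'll press once more to be sure of the hard stop, then look at the eye and the pin.

```bash
python3 - <<'E'
from h import *
bot.move_ptp(rk(.028,-.125,.2),O);bot.movel(rk(.028,-.125,.068),O,feed=.15)
bot.movel(rk(.028,-.102,.068),O,feed=.05)
for y in(-.097,-.093,-.089):
    h=bot.movel(rk(.028,y,.068),O,feed=.01,until_force=15);o=bot.observe();print(h,ra(o['tcp_pos']).round(4),np.round(o['contact_force'],1))
    if abs(o['contact_force'][1])>8:break
bot.movel(rk(.028,-.125,.068),O,feed=.1);bot.movel(rk(.028,-.125,.25),O,feed=.2)
# look down on the eye, camera centred (camera sits ~+.066 in y from the TCP)
bot.move_ptp(rk(.062,-.155,.26),O)
im=bot.get_image('wrist');save(im,'w9');P=cloud(im);Z=P[...,2]
K=im['intrinsics'];print(K.round(1).tolist(),im['xyz'],im['k1'])
for n in('gate_eye','bracket_eye'):print(n,[(np.round(d['at'],4),round(d['p'],2)) for d in bot.spot_point(im,n)[:2]])
c=rk(.062,-.086,0)
m=((abs(P[...,0]-c[0])<.025)&(abs(P[...,1]-c[1])<.025)&(Z>.06)&(Z<.075)).astype(np.uint8)
cs,hi=cv2.findContours(m,cv2.RETR_CCOMP,cv2.CHAIN_APPROX_NONE)
print('plate',cv2.minAreaRect(P[m>0][:,:2].astype(np.float32)))
for k,q in enumerate(cs):
    if len(q)>20:print(hi[0][k][3],len(q),cv2.minEnclosingCircle(q), P[q[:,0,1],q[:,0,0]][:,:2].min(0),P[q[:,0,1],q[:,0,0]][:,:2].max(0))
print(bot.observe()['time'])
for a in('pin','block'):print(a,[(np.round(d['at'],4),round(d['p'],2)) for d in bot.spot_point(bot.get_image('side'),a)[:2]])
E
```

```text
False [ 0.028  -0.0986] [ 0.9 -5.5  1.2]
False [ 0.0279 -0.0984] [  0.6 -14.5   4.3]
[[294.0, 0.0, 284.9], [0.0, 294.0, 206.5], [0.0, 0.0, 1.0]] [ 0.66648441 -0.04199675  0.40925415] -0.01219307842617057
gate_eye [(array([ 0.6697, -0.0346,  0.0701]), 0.57)]
bracket_eye [(array([ 0.6677, -0.0384,  0.0354]), 0.77)]
plate ((0.6606578826904297, -0.03908976912498474), (0.03974354639649391, 0.02744300849735737), 2.136840343475342)
-1 119 ((282.55712890625, 129.5), 19.867969512939453) [ 0.64082632 -0.05296198] [ 0.68102738 -0.02472914]
0 37 ((286.1639404296875, 129.70492553710938), 7.045558452606201) [ 0.65998099 -0.04599733] [ 0.67480917 -0.0315624 ]
120.8333
pin []
block [(array([0.4543, 0.3384, 0.0009]), 0.67), (array([0.5927, 0.2078, 0.0074]), 0.45)]
```

View pics/w9.png

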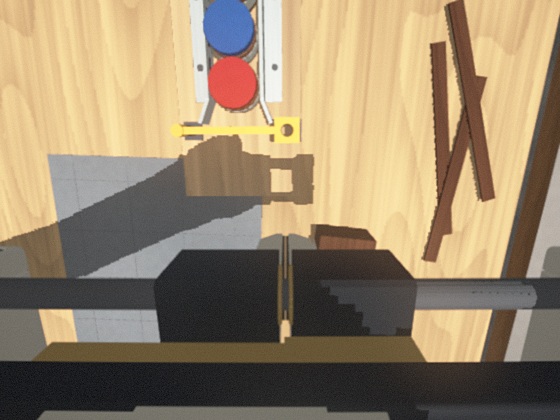

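Gate is firmly on its stop: 14.5 N gave no movement. The eye hole at (286,130) maps to (0.667, −0.039). Now the pin.

```bash
cat >> h.py <<'E'
from scipy.optimize import least_squares
def axis(P,r=.008):
    """fit near-vertical cylinder axis: x0,y0 at mean z, slopes"""
    zc=P[:,2].mean()
    def f(a):
        d=np.array([a[2],a[3],1]);d/=np.linalg.norm(d);v=P-[a[0],a[1],zc]
        return np.linalg.norm(v-np.outer(v@d,d),axis=1)-r
    m=P.mean(0);s=least_squares(f,[m[0]+.003,m[1],0,0],loss='soft_l1',f_scale=.001)
    return s.x,zc,np.median(abs(s.fun))
E
python3 - <<'E'
from h import *
bot.command_gripper(.06)
for s in (.175,.175+np.pi,.175-np.pi):
    print(s,bot.ik(np.array([.505,.352,.12]),down(s)),bot.ik(np.array([.667,-.039,.2]),down(s)))
bot.move_ptp(np.array([.47,.25,.30]),down(.175))
A=[]
for c in('side','top','wrist'):
    im=bot.get_image(c);P=cloud(im);Q=P.reshape(-1,3)
    if c=='wrist':save(im,'w10');print(im['xyz'])
    h=cv2.cvtColor(im['pixels'],cv2.COLOR_RGB2HSV).reshape(-1,3)
    m=(Q[:,2]>.094)&(Q[:,2]<.150)&(abs(Q[:,0]-.505)<.03)&(abs(Q[:,1]-.352)<.03);print(c,m.sum())
    if m.sum()>30:print(axis(Q[m]));A.append(Q[m])
    m=(Q[:,2]>.150)&(Q[:,2]<.162)&(abs(Q[:,0]-.505)<.03)&(abs(Q[:,1]-.352)<.03)
    if m.sum()>5:print('top',cv2.minEnclosingCircle(Q[m][:,:2].astype(np.float32)),np.median(Q[m][:,2]))
print(axis(np.concatenate(A)))
E
```

```text
0.175 [-0.36510996  0.65556369 -0.50843129  1.92816751  0.49001681  0.68225724
 -2.56942176] [ 0.34991948  0.62772212 -0.594467    1.74254152  0.43154011  0.90496426
 -1.82367283]
3.316592653589793 [-0.02932344  0.88516645 -1.13340242  1.9074828   0.96151504  1.02555587
  0.14267062] [ 0.66190634  0.89332835 -1.26630093  1.7230057   0.90472806  1.23878885
  0.90849092]
-2.9665926535897933 [-0.02932344  0.88516645 -1.13340242  1.9074828   0.96151504  1.02555587
  0.14267062] [ 0.66190634  0.89332835 -1.26630093  1.7230057   0.90472806  1.23878885
  0.90849092]
side 232
(array([0.50610608, 0.35289926, 0.01697143, 0.0442693 ]), np.float64(0.12334884796187046), np.float64(0.00033476714592289847))
top ((0.5052361488342285, 0.35465264320373535), 0.007831730879843235) 0.1526833105243009
top 25
[0.53750665 0.26035056 0.45070106]
wrist 223
(array([0.5072991 , 0.35114407, 0.01616972, 0.03854247]), np.float64(0.12543507385333968), np.float64(0.0001472791380453687))
top ((0.5077294707298279, 0.3518300950527191), 0.007924380712211132) 0.15220946248211664
(array([0.50648956, 0.35170844, 0.02290859, 0.0397567 ]), np.float64(0.12437132790428285), np.float64(0.0007551146379399685))
```

View pics/w10.png

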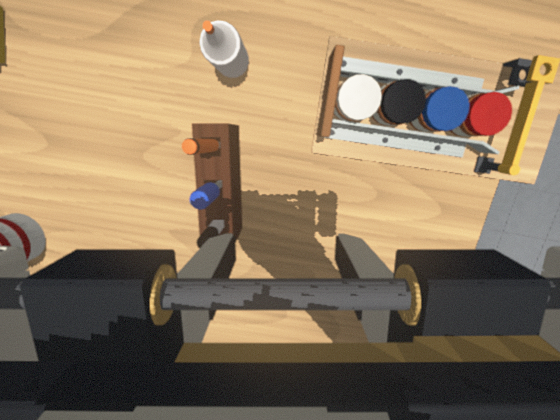

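Wrist view: the orange pin at (190,147) is in the end pocket and leans about 2.5°. The row is closed and the gate shut. Grasp along the pin's axis, lift and measure it in hand.

```bash
python3 - <<'E'
from h import *
d=np.array([.0165,.041,1]);d/=np.linalg.norm(d);yaw=.3
A=(R.from_rotvec([-.041,.0165,0])*R.from_rotvec(down(yaw))).as_rotvec()
g=np.array([.5068,.352,.125]); t=lambda s:g+d*(s-.005)   # TCP 5 mm ahead of grasp point
bot.command_gripper(.05)
bot.move_ptp(t(.1),A);bot.movel(t(0.03),A,feed=.1);print(bot.movel(t(0),A,feed=.05,until_force=6))
bot.command_gripper(.005,30);o=bot.observe();print('w',o['width'],o['gripper_force'],np.round(o['contact_force'],1))
print(bot.movel(t(.12),A,feed=.08,until_force=15));o=bot.observe();print('w',o['width'],np.round(o['contact_force'],1),o['tcp_pos'])
bot.movel(t(.17),A,feed=.15)
E0=np.array([.6674,-.0390])
bot.move_ptp(np.array([*E0,.26]),down(yaw))
o=bot.observe();print(o['tcp_pos'],o['width'],o['time'],np.round(o['qpos'],2))
for c in('side','top','wrist'):
    im=bot.get_image(c);save(im,'p_'+c);Q=cloud(im).reshape(-1,3);p=o['tcp_pos']
    for lo,hi,r in((.148,.186,.0045),(.21,.24,.008)):
        m=(Q[:,2]>lo)&(Q[:,2]<hi)&(abs(Q[:,0]-p[0])<.025)&(abs(Q[:,1]-p[1])<.025)
        print(c,lo,m.sum(), axis(Q[m],r) if m.sum()>20 else '')
    m=(abs(Q[:,0]-p[0])<.02)&(abs(Q[:,1]-p[1])<.02)&(Q[:,2]>.1)
    if m.sum():print('lowest',Q[m][:,2].min())
    print([(np.round(x['at'],4),round(x['p'],2)) for x in bot.spot_point(im,'pin')[:2]])
im=cv2.imread('pics/p_side.png');cv2.imwrite('pics/p_side_c.png',cv2.resize(im[60:260,150:350],(600,600)))
E
```

```text
False
w 0.015801124952518272 29.99987304210663 [0.6 0.1 0.5]
False
w 0.015358833014178725 [ 0.2  0.5 -0.2] [0.50856105 0.35652558 0.23936691]
[ 0.6673581  -0.0368839   0.26028222] 0.01553035164253886 130.8833 [ 0.42  0.59 -0.71  1.68  0.43  1.03 -1.7 ]
side 0.148 58 (array([ 0.6656221 , -0.03699552, -0.00757382,  0.00543291]), np.float64(0.16748232404004731), np.float64(0.0005609962054094115))
side 0.21 92 (array([ 0.66635904, -0.03735996,  0.00937753, -0.00104264]), np.float64(0.22581469087034045), np.float64(0.0005396696478642657))
lowest 0.1474340285849417
[(array([ 0.6701, -0.036 ,  0.1436]), 0.5)]
top 0.148 25 (array([ 0.66657705, -0.03829768, -0.00426097,  0.00209226]), np.float64(0.1671670479740114), np.float64(0.00014238637887489195))
top 0.21 18 
lowest 0.1504592393709724
[(array([ 0.6673, -0.038 ,  0.1531]), 0.6)]
wrist 0.148 105 (array([ 0.67516693, -0.0358238 ,  0.00604057,  0.00891159]), np.float64(0.16819684290708609), np.float64(0.000868055105213413))
wrist 0.21 308 (array([ 0.68102691, -0.03371776, -0.00213905,  0.03547641]), np.float64(0.22615967023529232), np.float64(0.0015746605914302224))
lowest 0.1487012474379244
[(array([ 0.6645, -0.0361,  0.1451]), 0.63)]
```

View pics/p_side_c.png

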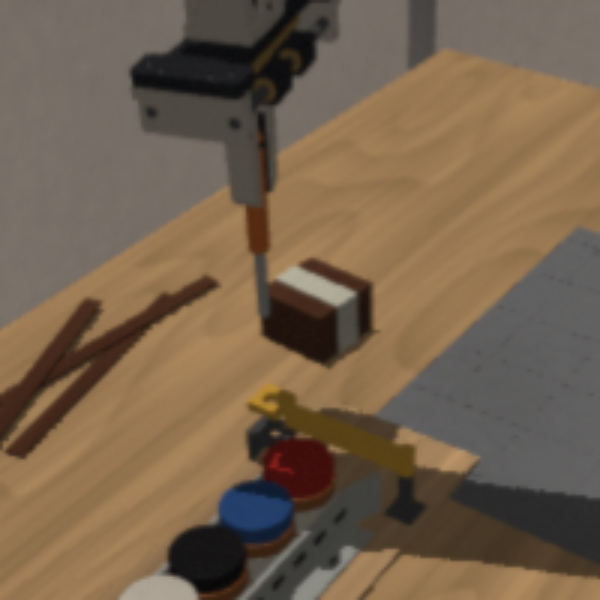

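The pin hangs vertically above the eye: shaft tip at (263,315) in the crop, eye at (275,400). In both camera frames it agrees with the eye to about 1 mm. Now insert it with force guards.

```bash
python3 - <<'E'
from h import *
A=down(.3);E0=np.array([.6671,-.0391])
def st(h=None):
    o=bot.observe();print(h,np.round(o['tcp_pos'],4),np.round(o['contact_force'],1),round(o['width'],4));return o
bot.movel(np.array([*E0,.20]),A,feed=.1);bot.dwell(.4);st()
for z in(.176,.150,.142,.128):
    h=bot.movel(np.array([*E0,z]),A,feed=.03,until_force=6);o=st(h)
    if h:break
E
```

```text
None [ 0.6672 -0.0392  0.2003] [ 0.1 -0.6 -1.1] 0.0154
False [ 0.6672 -0.039   0.1761] [ 0.5 -0.3 -0.1] 0.0154
False [ 0.6672 -0.0391  0.1502] [-0.   0.7 -0.8] 0.0156
False [ 0.667  -0.0391  0.1417] [ 0.7 -0.  -0.6] 0.0155
False [ 0.6671 -0.039   0.1279] [-0.1 -0.1  0. ] 0.0157
```

Both eyes are passed without contact. Now seat and release it.

```bash
python3 - <<'E'
from h import *
A=down(.3);E0=np.array([.6671,-.0391])
h=bot.movel(np.array([*E0,.119]),A,feed=.01,until_force=4);o=bot.observe();print(h,np.round(o['tcp_pos'],4),np.round(o['contact_force'],1))
bot.command_gripper(.024,5);bot.dwell(.3);bot.command_gripper(.05)
p=np.array(o['tcp_pos']);bot.movel(p+[0,0,.12],A,feed=.1)
bot.move_ptp(np.array([.5,-.25,.32]),O);bot.dwell(.5)
P=[]
for c in('side','top'):
    im=bot.get_image(c);save(im,'f_'+c);Q=cloud(im).reshape(-1,3)
    m=(Q[:,2]>.08)&(Q[:,2]<.15)&(abs(Q[:,0]-.667)<.03)&(abs(Q[:,1]+.039)<.03);print(c,m.sum(),axis(Q[m]) if m.sum()>20 else '')
    m=(Q[:,2]>.08)&(Q[:,2]<.3)&(abs(Q[:,0]-.667)<.03)&(abs(Q[:,1]+.039)<.03);print('top z',Q[m][:,2].max())
    for l in lids(cloud(im),.06,.074):
        if abs(ra(l)[0])<.03 and -.1<ra(l)[1]<.16:print(l,ra(l))
a=cv2.imread('pics/f_side.png')[150:310,150:350];b=cv2.imread('pics/f_top.png')[130:240,170:390]
cv2.imwrite('pics/f.png',np.hstack([cv2.resize(a,(400,400)),cv2.resize(b,(400,400))]))
print(bot.observe()['time'])
E
```

```text
True [ 0.6672 -0.0391  0.1242] [0.4 0.7 6.2]
side 170 (array([ 6.65949044e-01, -3.95472810e-02,  3.50914159e-04, -1.75402395e-04]), np.float64(0.11553914686346094), np.float64(0.000750873066029297))
top z 0.15984139458749302
(0.6072, -0.0409, 0.0734, 0.067, 334) [ 0.0040101  -0.08630741]
(0.5971, 0.1073, 0.123, 0.0672, 1901) [-0.00060084  0.06216477]
top 63 (array([ 0.66630021, -0.04034697, -0.00161089,  0.00878072]), np.float64(0.1153152571410154), np.float64(0.00016631718616346575))
top z 0.16171141264300826
(0.6068, -0.0359, 0.0726, 0.0688, 333) [ 0.00379533 -0.08129604]
(0.5958, 0.1665, 0.0731, 0.0679, 1311) [0.00028995 0.12137234]
(0.6001, 0.0641, 0.027, 0.0686, 506) [0.00079907 0.01888337]
(0.6034, 0.0085, 0.0271, 0.0686, 503) [ 0.00204008 -0.03680065]
140.55
```

View pics/f.png

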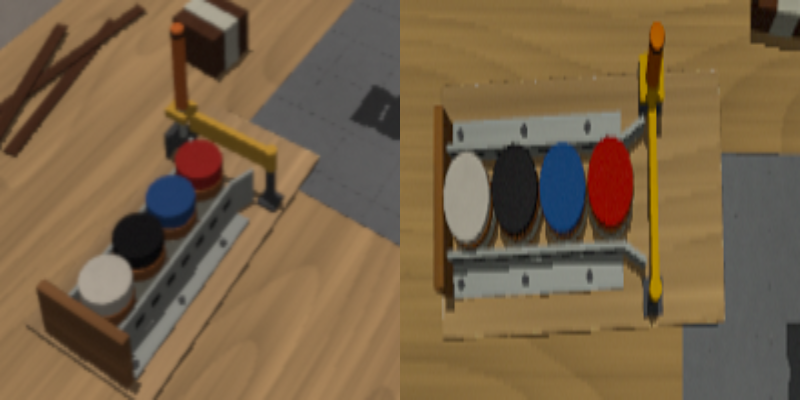

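All four jars stand in a closed row against the stop. The gate is shut and the pin (177,70 in the left crop) stands upright with its handle seated, its top at 0.159 m against 0.158 expected. Handing in.

```bash
python3 -c "
from plant import bot
print(bot.close_job())"
```

```text
the job is handed in; nothing more can be done
None
```

The job is handed in: all four jars are racked in a closed row, the gate is shut and pinned, and the bystanders were left alone; the red jar slipped and tipped over once during loading, and I stood it back up and reloaded it.

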